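# Touch off a stone base at three points and seat its mounting pin

### The job

The white stone base block is clamped a little out of place in the grey cross-slide jig, so find out where it really is: take the brass pin from its wooden holder and, with the side of its upright shank, touch the block gently and hold each touch for about half a second, first on the long side facing the robot near its left end, then on the same side near its right end, then in the middle of the short right-hand end. Then push the pin fully home into the hole in the block's top, upright with its head down on the stone, and let go. Keep the pin upright and press only lightly throughout, since stone chips, and leave the other things where they stand.

Things in the scene. Friction and masses are not known exactly. Their poses are not given: they have to be found in the camera images.
- jig: grey steel cross-slide jig fixed to the table, base plate 150 (x) x 180 (y) x 12 mm; origin: centre of its underside; x away from the robot, y left, z up at yaw 0. It carries two small slides (below 28 mm, up to 21 mm proud of the block at front and right) under a white stone block. Stone chips if the pin presses over 15 N on its sides, 25 N anywhere; 2 to 6 N is a good touch, 0.7 N none
- bed (a point): point on the jig's axis 28 mm above the table: where the stone block's underside centre would be without error; axes as the jig's. The block, 70 (x) x 120 (y) x 45 mm, top 73 mm above the table, is locked rigidly but sits off this point by up to 10 mm along x, 10 mm along y and 0.07 rad of yaw, new every time, not reported: only touching tells. Its plain front (-x) and right (-y) sides are free
- hole_nominal (a point): where the mouth of the block's hole would be without that error: 73 mm above the table, 5 mm in x and 15 mm in y from the bed point. The hole is round, 14 mm, upright, right through, mouth chamfered 1.5 mm. Measured on the block itself its axis lies 40 mm from the long front face and 75 mm from the right end face. Steel clamps 30 mm high stand out 26 mm at the block's back (+x) and left end (+y)
- pin: brass pin, 0.1 to 0.21 kg, 82 mm long, upright in the holder: round shank 12 mm wide, 40 mm long, foot chamfered 3 mm; above it a square head 20 x 20 x 42 mm; grip two flats near its top, fingertips above its shoulder. Origin: centre of the shank's foot; z up along the pin, x and y square to the flats. The shoulder stops on the stone: fully home the foot is 33 mm above the table
- pin_tip (a point): centre of the foot of the pin's shank (same point as the pin's origin)
- holder: wooden socket block fixed to the table, 70 x 70 x 46 mm with a 78 x 78 x 5 mm foot and one upright 14.5 mm hole in its middle that holds the pin: the pin's foot starts 6 mm above the table, its head reaches from 46 to 88 mm. Lift the pin over 42 mm to clear it. Origin: centre of its underside
- nail_tin: bystander: round tin, 67 mm wide, 48 mm high; origin at the centre of its underside
- ink_bottle: bystander: square glass bottle with a black cap, 44 x 44 x 63 mm; origin at the centre of its underside
- oil_can: bystander: small oil can with a bent spout, 76 mm wide, 136 mm high; origin at the centre of its underside
- cotton_reel_1: bystander: wooden cotton reel, 31 mm wide, 42 mm high; origin at the centre of its underside
- cotton_reel_2: bystander: another wooden cotton reel, 31 mm wide, 42 mm high; origin at the centre of its underside
- level_small: bystander: small spirit level lying flat, 24 x 232 (y) x 34 mm; origin at the centre of its underside
- knob_box: bystander: small card box, 57 x 92 x 41 mm; origin at the centre of its underside
There are look-alikes about, which are no part of the job. There is more than one size of the pin; the one meant has the size given above.

How it is judged (in metres and radians):
On the way, in this order (a step that is already met when the one before it is completed fails the run):
1. the pin's shank touches the block's long front side near its left end (contact force between pin and jig above 0.7 N and z of pin_tip in the frame of jig between 0.03 and 0.069 m and x of pin_tip in the frame of jig between -0.065 and -0.025 m and y of pin_tip in the frame of jig between 0.012 and 0.065 m), for 0.3 s.
2. the pin's shank touches the block's long front side near its right end (contact force between pin and jig above 0.7 N and z of pin_tip in the frame of jig between 0.03 and 0.069 m and x of pin_tip in the frame of jig between -0.065 and -0.025 m and y of pin_tip in the frame of jig between -0.07 and -0.012 m), for 0.3 s.
3. the pin's shank touches the block's short right-hand end (contact force between pin and jig above 0.7 N and z of pin_tip in the frame of jig between 0.03 and 0.069 m and x of pin_tip in the frame of jig between -0.024 and 0.035 m and y of pin_tip in the frame of jig between -0.085 and -0.05 m), for 0.3 s.
At the end, for the whole second after the job is handed in: the pin stands released and at rest, upright within 0.1 rad, in the hole of the stone block, its foot within 2.5 mm of the fully home height (33 mm above the table) (z of pin_tip in the frame of jig between 0.028 and 0.0355 m and x of pin_tip in the frame of jig between -0.01 and 0.02 m and y of pin_tip in the frame of jig between 0 and 0.03 m and angle between pin's own z axis and vertical below 0.1 rad and linear speed of pin below 0.02 m/s and contact force between the fingers and pin below 0.1 N); the robot touches nothing.
It fails at once if the pin presses on the stone's front or right-hand side with more than 15 N (contact force between pin and jig above 15 N and (x of pin_tip in the frame of jig below -0.025 m or y of pin_tip in the frame of jig below -0.05 m)).
It fails at once if the pin presses on the stone or the jig anywhere with more than 25 N (contact force between pin and jig above 25 N).
It fails at once if the pin is knocked or pushed askew by more than 0.1 rad from upright (angle between pin's own z axis and vertical above 0.1 rad).
It fails at once if a bystander is shifted by more than 20 mm (distance of any of nail_tin, ink_bottle, oil_can, cotton_reel_1, cotton_reel_2, level_small, knob_box from where it was at the start of the episode above 0.02 m).
It also fails if it takes over 72 s, if anything falls off the work surface, if the arm or the gripper's body presses on something with over 40 N, if the wrist force passes 120 N, or if a joint passes its speed limit or range.

### The arm

A 7-joint arm with a two-finger parallel gripper is mounted at the origin on the work surface; the furniture and walls round the work are solid. World frame = base frame: x ahead of the robot, y to its left, z up, the work surface at z = 0. Lengths are in mm, angles in rad, forces in N, time in s.
With the tool pointing down it reaches from about 400 to 875 mm from the base axis. Payload 19.3 kg.
Tool frame: the origin (TCP) lies at the very end of the fingers, on their centre line; the grasp point (between the pads) lies 19 mm behind it (grip_point_offset is the z of the grasp point in the tool frame, in mm); z points along the fingers, y is the line along which they close (so a half turn about z gives the same grasp; the last joint's range is limited). The gripper opens to 85 mm and grips with 20 to 120 N. Pads are 22 mm wide; open, the fingers measure 114 mm over their backs; the gripper's body (76 mm by 85 mm) begins 54 mm behind the grasp point. The pads swing forward as they close: fully open they stand 13 mm farther back than shut.
Start: joints at [1.08, 0.521, -0.036, 1.599, 0.021, 1.021, -0.113], TCP at [255.279, -570.48, 231.291] pointing down, gripper open.
Joint ranges: [-2.91, 2.91], [-0.3, 2.13], [-1.5, 1.42], [0.17, 2.43], [-1.26, 4.41], [0.16, 1.93], [-2.52, 2.52]. Speed limits (rad/s): [1.89, 1.89, 2.39, 2.39, 3.01, 3.01, 3.01].

### API

Orientations are given as a 3x3 rotation matrix whose columns are the frame's x, y, z axes.
In Python, from workcell import movep, movel, goto_joints, open_gripper, clamp, wait, inverse_kinematics, read_state, camera, PlanningError, finish_job, grip_point_offset gives the robot as it stands. Calls block until the motion is done:
- movep(position, orientation): joint-space move of the TCP to a pose.
- movel(position, frame=None, max_speed=150, guard=None): straight line of the TCP; frame=None keeps the orientation; max_speed is the mean speed in mm/s. With guard (N) it stops when the force on the tool has changed by that much, and returns True; else False.
- goto_joints(angles): joint-space move.
- open_gripper() and clamp(): open the fingers fully, or close them until they stop; the grip force is fixed at half the most.
- wait(seconds).
- inverse_kinematics(position, orientation): joint angles nearest the present ones, or None.
- read_state(): the state.
- camera(name): name is "side" or "top" or "wrist"; returns a dict with "image" (384x512x3 uint8, blue, green, red), "range_z" (384x512 float32, mm along the optical axis (not along the pixel's ray), 0 where there is no reading), "fx", "fy", "cx", "cy" (pixels), "cam_to_world" (4x4, takes a point from camera to world coordinates). Camera axes: x right, y up, looking along -z (the intrinsics and any distortion apply to the point x, -y, -z); pixel columns grow to the right and rows downward; lengths in mm; the calibration is good to about 2 mm. The wrist camera is an equidistant fisheye: a pixel r from the principal point sees the ray r / f radians off the axis. A picture is of the moment at which its call begins.
A pose or a line that the arm cannot do raises PlanningError and nothing moves.
- finish_job(): hands the job in; it is judged then, once.
The state is a dict: "time": time; "qpos": joint angles; "qvel": joint speeds; "joint_efforts": joint torques, N m; "eef_pos": TCP position; "tool_rot": TCP orientation; "ft_force": force on the tool from outside, world axes, zero at the start; "torque": the same for the moment, N m; "finger_gap": finger opening in mm; "gripper_force": force on a finger pad.
Only numpy, scipy, OpenCV 4.12 (cv2) and the standard library are available. Lean on these libraries where they do the work, as an engineer would, in place of code of your own. Each camera call takes 0.05 s, during which the arm holds its last target. There are 200 camera calls.

## Working session

There is one attempt and no reset: what is moved stays moved. The work goes in short steps, each a Python script; the robot and the scene stay as the last script left them, time stands still between calls to the robot, and variables do not carry over. Pictures are saved under pics/ and viewed, at most 10 in all, crops included, and the job is handed in when it is done.

```bash
mkdir -p pics; ls; python3 - <<'E'
from workcell import *
import cv2,numpy as np,pickle
d={}
for n in("top","side"):
    c=camera(n);d[n]=c;cv2.imwrite(f"pics/{n}0.png",c["image"]);print(n,c["fx"],c["fy"],c["cx"],c["cy"],np.round(c["cam_to_world"],3).tolist())
pickle.dump(d,open("c0.pkl","wb"))
s=read_state();print(s,grip_point_offset)
E
```

```text
pics
top 360.19254354775114 360.19254354775114 253.93078048444096 191.08535376783266 [[-0.016, 0.983, -0.184, 356.945], [-1.0, -0.017, -0.005, 20.381], [-0.008, 0.184, 0.983, 949.223], [0.0, 0.0, 0.0, 1.0]]
side 354.73029656237975 354.73029656237975 246.3620578652206 194.20472362205697 [[0.982, 0.141, -0.128, 396.013], [-0.19, 0.664, -0.723, -642.727], [-0.018, 0.734, 0.679, 686.112], [0.0, 0.0, 0.0, 1.0]]
{'time': 0.1, 'qpos': array([ 1.07978543,  0.52193084, -0.03631061,  1.59992315,  0.02120708,
        1.02107461, -0.1128212 ]), 'qvel': array([ 0.00011376, -0.001361  ,  0.00017535, -0.00085614, -0.00092653,
        0.0001723 , -0.00195522]), 'joint_efforts': array([ 5.30407138e-03, -9.28479981e+01,  1.98406152e+00, -3.70534086e+01,
        1.80987414e-02,  5.14810556e-03, -2.05824672e-04]), 'eef_pos': array([ 255.15960574, -570.23761592,  230.80812956]), 'tool_rot': array([[ 9.12775768e-01,  4.08460752e-01, -4.59207554e-04],
       [ 4.08461003e-01, -9.12775392e-01,  8.32606457e-04],
       [-7.90662954e-05, -9.47551376e-04, -9.99999548e-01]]), 'ft_force': array([-0.15436628,  0.52247974, -0.19385485]), 'torque': array([ 0.007464  ,  0.01288293, -0.01733802]), 'gripper_force': 0.0, 'finger_gap': 85.18311281639683} -18.700000000000003
```

View pics/top0.png

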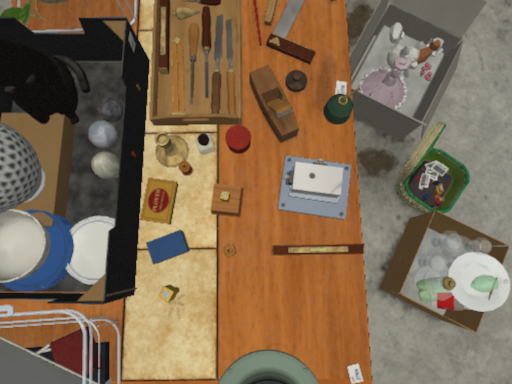

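View pics/side0.png

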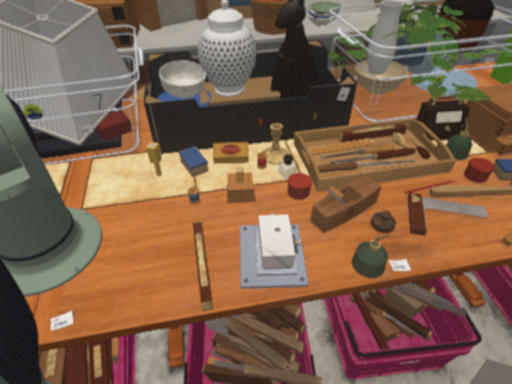

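```bash
cat >h.py <<'E'
import numpy as np,pickle,cv2
def world(c,pts):  # Nx2 pixels -> world via depth
    o=[]
    for u,v in pts:
        z=c["range_z"][int(round(v)),int(round(u))]
        o.append(ray(c,u,v)*z+c["cam_to_world"][:3,3])
    return np.array(o)
def ray(c,u,v): return c["cam_to_world"][:3,:3]@np.array([(u-c["cx"])/c["fx"],-(v-c["cy"])/c["fy"],-1])
def atz(c,u,v,z):
    r=ray(c,u,v);p=c["cam_to_world"][:3,3];return p+r*(z-p[2])/r[2]
def cloud(c):
    v,u=np.mgrid[:384,:512];z=c["range_z"]
    P=np.stack([(u-c["cx"])/c["fx"]*z,-(v-c["cy"])/c["fy"]*z,-z],-1)
    return P@c["cam_to_world"][:3,:3].T+c["cam_to_world"][:3,3]
E
python3 - <<'E'
from h import *
d=pickle.load(open("c0.pkl","rb"))
t=d["top"]["image"][140:260,200:370]; s=d["side"]["image"][165:295,215:320]
a=cv2.resize(t,None,fx=4.4,fy=4.4,interpolation=cv2.INTER_CUBIC)
cv2.imwrite("pics/t1.png",a)
cv2.imwrite("pics/s1.png",cv2.resize(s,None,fx=4.6,fy=4.6,interpolation=cv2.INTER_CUBIC))
for n in d:
    P=cloud(d[n]);
    for nm,lo,hi in(("blocktop",66,80),("plate",8,16)):
        u0,u1,v0,v1=(275,355,152,222) if n=="top" else (235,312,205,290)
        Q=P[v0:v1,u0:u1].reshape(-1,3);Q=Q[(Q[:,2]>lo)&(Q[:,2]<hi)]
        r=cv2.minAreaRect(Q[:,:2].astype(np.float32));print(n,nm,len(Q),np.median(Q[:,2]),r)
    u0,u1,v0,v1=(205,245,180,220) if n=="top" else (220,260,160,205)
    Q=P[v0:v1,u0:u1].reshape(-1,3)
    for lo,hi in((80,97),(41,51)):
        q=Q[(Q[:,2]>lo)&(Q[:,2]<hi)];print(n,"holder",lo,len(q),q.mean(0),cv2.minAreaRect(q[:,:2].astype(np.float32)))
E
```

```text
top blocktop 1327 72.44403434859555 ((550.2984619140625, -132.36077880859375), (120.18962097167969, 70.88062286376953), 81.33615112304688)
top plate 1755 11.585435087098062 ((541.4356079101562, -134.41253662109375), (179.84341430664062, 150.177978515625), 80.28844451904297)
top holder 80 72 [507.93017752  98.20463545  87.71956983] ((508.60150146484375, 98.47251892089844), (19.83829689025879, 19.869651794433594), 75.79496002197266)
top holder 41 659 [507.63725622  98.06099314  45.42608324] ((508.7355041503906, 98.68904113769531), (70.3796615600586, 70.09577941894531), 82.91090393066406)
side blocktop 1309 72.94581381229068 ((550.9575805664062, -133.99917602539062), (123.50389099121094, 69.96064758300781), 81.39286804199219)
side plate 1900 11.923530214559435 ((560.7811889648438, -132.54351806640625), (197.93624877929688, 184.22213745117188), 79.82371520996094)
side holder 80 56 [508.96132907  93.72364104  86.71675147] ((509.2006530761719, 95.91122436523438), (22.95675277709961, 18.965801239013672), 79.57196044921875)
side holder 41 370 [508.69593236  89.39787865  45.96525678] ((510.14801025390625, 94.98362731933594), (71.0123519897461, 68.5645980834961), 81.11166381835938)
```

View pics/t1.png

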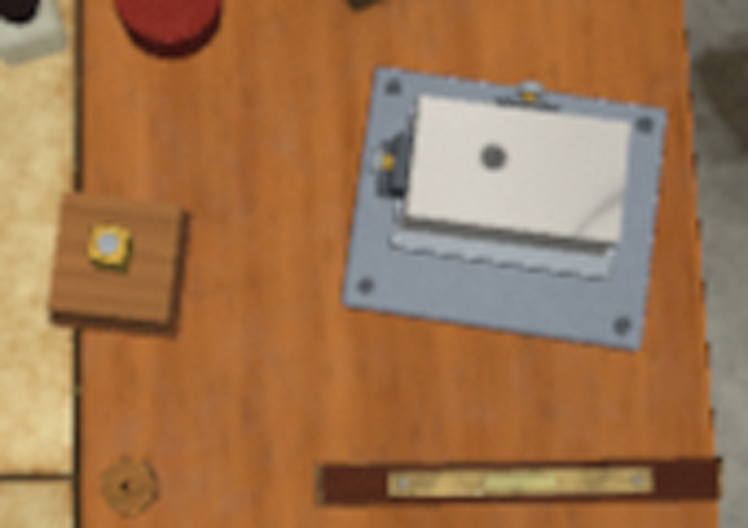

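View pics/s1.png

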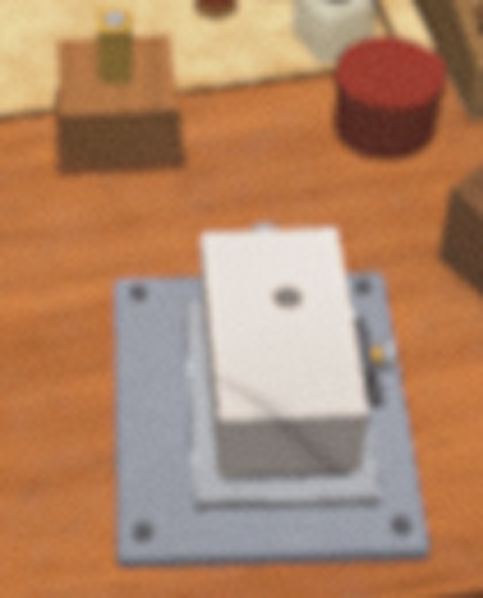

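```bash
cat >>h.py <<'E'
def R(a):  # tool down, tool y axis at world angle a (deg)
    a=np.deg2rad(a);y=np.array([np.cos(a),np.sin(a),0]);z=np.array([0,0,-1.]);return np.stack([np.cross(y,z),y,z],1)
E
python3 - <<'E'
from workcell import *
from h import *
for a in(-98,-8,82,172):
    for p in((508,98.3,190),(508,98.3,56),(550,-132,90)):
        q=inverse_kinematics(p,R(a));print(a,p,None if q is None else np.round(q,2))
movep([508,98.3,190],R(-98))
c=camera("wrist");pickle.dump(c,open("w.pkl","wb"))
print(c["fx"],c["cx"],c["cy"],np.round(c["cam_to_world"],3).tolist(),read_state()["eef_pos"],read_state()["time"])
cv2.imwrite("pics/w0.png",c["image"])
E
```

```text
-98 (508, 98.3, 190) [-0.01  0.43 -0.39  1.91  0.21  0.85 -2.22]
-98 (508, 98.3, 56) [-0.19  0.62 -0.16  2.    0.18  0.53 -2.19]
-98 (550, -132, 90) [ 0.15  0.62 -0.03  1.87  0.03  0.65 -1.6 ]
-8 (508, 98.3, 190) [ 0.16  0.46 -0.61  1.9   0.34  0.88 -0.76]
-8 (508, 98.3, 56) [ 0.01  0.65 -0.42  1.99  0.46  0.59 -0.87]
-8 (550, -132, 90) [ 0.4   0.64 -0.38  1.86  0.34  0.71 -0.31]
82 (508, 98.3, 190) [ 0.32  0.52 -0.85  1.89  0.48  0.94  0.68]
82 (508, 98.3, 56) [ 0.25  0.74 -0.78  1.98  0.78  0.75  0.43]
82 (550, -132, 90) [ 0.59  0.7  -0.65  1.85  0.57  0.8   1.06]
172 (508, 98.3, 190) [ 0.55  0.73 -1.27  1.88  0.77  1.14  1.99]
172 (508, 98.3, 56) [-0.98  0.99  1.07  2.04 -1.17  0.92 -2.51]
172 (550, -132, 90) [-0.34  0.75  0.71  1.9  -0.7   0.76 -2.52]
297.3186396354542 257.1273468003571 191.0254010119987 [[-0.14, 0.944, 0.298, 585.095], [-0.99, -0.134, -0.042, 86.6], [0.001, -0.301, 0.954, 332.141], [0.0, 0.0, 0.0, 1.0]] [508.16105746  97.66986227 189.97797731] 2.6833
```

View pics/w0.png

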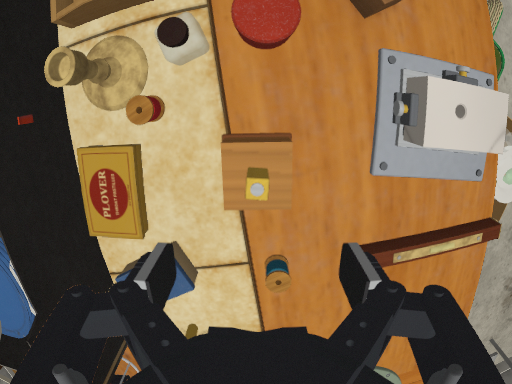

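```bash
cat >>h.py <<'E'
def fcloud(c):
    v,u=np.mgrid[:384,:512].astype(float);x=(u-c["cx"])/c["fx"];y=(v-c["cy"])/c["fy"];r=np.hypot(x,y)+1e-9
    t=np.tan(r)/r;z=c["range_z"];P=np.stack([x*t*z,-y*t*z,-z],-1)
    return P@c["cam_to_world"][:3,:3].T+c["cam_to_world"][:3,3]
E
python3 - <<'E'
from h import *
c=pickle.load(open("w.pkl","rb"));P=fcloud(c)
def f(n,u0,u1,v0,v1,lo,hi):
    Q=P[v0:v1,u0:u1].reshape(-1,3);q=Q[(Q[:,2]>lo)&(Q[:,2]<hi)].astype(np.float32)
    print(n,len(q),q.mean(0),cv2.minAreaRect(q[:,:2]))
f("pin",235,280,160,210,84,92);f("holder",215,300,125,215,42,50);f("block",390,511,60,170,68,78);f("plate",360,511,40,190,8,16)
E
```

```text
Traceback (most recent call last):
cv2.error: OpenCV(4.12.0) /io/opencv/modules/imgproc/src/convhull.cpp:143: error: (-215:Assertion failed) total >= 0 && (depth == CV_32F || depth == CV_32S) in function 'convexHull'
```

```bash
python3 - <<'E'
from h import *
c=pickle.load(open("w.pkl","rb"));P=fcloud(c)
print(np.round(P[[185,145,90,320-0,250],[257,230,480,100,230]],1),c["range_z"][185,257])
def f(n,u0,u1,v0,v1,lo,hi):
    Q=P[v0:v1,u0:u1].reshape(-1,3);q=np.ascontiguousarray(Q[(Q[:,2]>lo)&(Q[:,2]<hi)][:,:2]).astype(np.float32)
    print(n,len(q),q.mean(0),cv2.minAreaRect(q))
f("pin",235,280,160,210,80,95);f("holder",215,300,125,215,40,52);f("block",390,511,60,170,66,80);f("plate",360,511,40,190,6,18)
E
```

```text
[[ 514.2   96.6   88.1]
 [ 545.7  118.7   45.4]
 [ 581.4 -149.7   72.7]
 [ 519.7  155.4  257.4]
 [ 408.3  146.3    0. ]] 254.25288
pin 549 [511.37967   96.879616] ((510.3920593261719, 97.06629943847656), (19.9865665435791, 20.09126091003418), 77.80892944335938)
holder 4009 [513.9538   97.21012] ((510.7811279296875, 97.54562377929688), (69.36634063720703, 70.24147033691406), 83.03073120117188)
block 5500 [ 553.6283   -125.732605] ((552.4195556640625, -133.5672149658203), (122.43416595458984, 70.55804443359375), 81.43072509765625)
plate 6424 [ 537.91455 -103.81784] ((543.8228149414062, -135.23681640625), (181.3449249267578, 150.98211669921875), 80.44760131835938)
```

```bash
python3 - <<'E'
from workcell import *
from h import *
r=R(-102.5)
movep([509.6,97.2,120],r)
print(movel([509.6,97.2,60],max_speed=100,guard=8))
s=read_state();print(s["eef_pos"],s["ft_force"])
clamp()
s=read_state();print(s["eef_pos"],s["ft_force"],s["torque"],s["finger_gap"],s["gripper_force"],s["time"])
print(movel([509.6,97.2,125],max_speed=60,guard=15))
wait(.2);s=read_state();print(s["eef_pos"],s["ft_force"],s["torque"],s["finger_gap"],s["time"])
c=camera("wrist");pickle.dump(c,open("w.pkl","wb"));cv2.imwrite("pics/w1.png",c["image"])
c=camera("side");pickle.dump(c,open("s.pkl","wb"));cv2.imwrite("pics/s2.png",cv2.resize(c["image"][110:230,170:330],None,fx=4.5,fy=4.5))
E
```

```text
False
[509.99300948  97.30055437  60.64325053] [-0.36105665  0.19714387 -0.30272569]
[509.68655976  97.17479873  60.24391556] [-0.84045464 -1.33061395  5.8145467 ] [-0.17851703  0.27289928  0.00774486] 18.894935286683967 58.37435066699982 4.4333
False
[509.44455908  97.21320968 124.73505123] [-0.09234051  0.32172479 -1.64569555] [-0.0402756  -0.03073414 -0.02286296] 18.82774211919164 5.8667
```

View pics/s2.png

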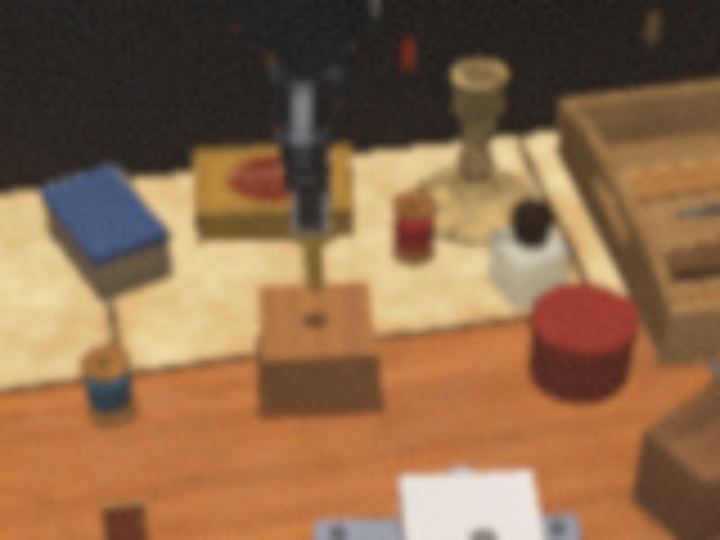

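```bash
cat >>h.py <<'E'
from workcell import *
B=np.array([551.3,-133.2]);th=np.deg2rad(-8.6);X=np.array([np.cos(th),np.sin(th)]);Y=np.array([-X[1],X[0]])
ZT=99.
def pos(bx,by,z=ZT): return np.r_[B+bx*X+by*Y,z]
def touch(n,start,d,travel=18):
    """from start, creep along unit 2-vector d until contact, adjust to ~3.5 N, hold, return TCP xy & force"""
    wait(.3);f0=np.mean([(wait(.02),read_state()["ft_force"])[1] for _ in range(5)],0)
    p=start.copy();hit=movel(p+np.r_[d*travel,0],max_speed=8,guard=2.0)
    s=read_state();F=lambda s:-(s["ft_force"]-f0)[:2]@d
    print(n,"hit",hit,s["eef_pos"],F(s),s["time"])
    if not hit: return None
    log=[];cmd=s["eef_pos"].copy();cmd[2]=p[2]
    wait(.1)
    for i in range(8):
        f=np.mean([(wait(.03),F(read_state()))[1] for _ in range(3)]);log.append(f)
        if f<2.5 or f>6: cmd[:2]+=d*(.15 if f<2.5 else -.15);movel(cmd,max_speed=5);log.append(np.nan)
        elif len(log)>3 and all(2<x<8 for x in log[-4:]): break
    P=[];fs=[]
    for i in range(12):
        wait(.05);s=read_state();P.append(s["eef_pos"]);fs.append(F(s))
    m=np.mean(P,0);print(n,"hold",m,np.round(fs,1),np.round(log,1),s["time"])
    return m[:2]
E
python3 - <<'E'
from h import *
p=pos(-52,40);movel([p[0],p[1],125],max_speed=150)
movel(p,max_speed=80)
print(touch("1",p,X))
E
```

```text
1 hit True [517.03065971 -87.58879253  98.57790088] 0.39662696431722133 9.6
1 hold [517.4048366  -87.65038151  98.97425516] [2.8 3.5 3.7 3.3 4.1 3.2 4.3 4.1 4.4 4.2 3.6 3.8] [0.  nan 0.3 nan 1.  nan 2.6 2.7 3.2 3.3] 11.7583
[517.4048366  -87.65038151]
```

```bash
python3 - <<'E'
from h import *
movel(pos(-49,40),max_speed=60)
p=pos(-48,-40);movel(p,max_speed=100)
a=touch("2",p,X)
if a is not None:
    movel(pos(-50,-40),max_speed=60);movel(pos(-50,-76),max_speed=100);p=pos(0,-76);movel(p,max_speed=100)
    b=touch("3",p,Y)
E
```

```text
2 hit True [ 505.17682317 -166.68169766   98.57685433] -0.061180917322745956 14.5333
2 hold [ 505.67524029 -166.77483641   98.97193016] [4.1 4.4 4.6 4.6 5.  4.8 4.3 5.1 4.6 4.8 5.9 5.2] [-0.7  nan  0.   nan  0.6  nan  1.4  nan  3.2  2.9  3.7  3.6] 17.0417
3 hit True [ 541.13013588 -198.71491981   98.69572486] 1.4787636482951745 20.1833
3 hold [ 541.07346346 -198.49252136   98.95846941] [4.4 4.  4.1 4.7 3.7 4.8 4.2 5.1 4.9 5.4 4.3 5. ] [1.6 nan 2.2 nan 3.5 4.  4.  4.5] 22.0083
```

```bash
python3 - <<'E'
from h import *
p1=np.array([517.405,-87.650]);p2=np.array([505.675,-166.775]);p3=np.array([541.073,-198.493])
Y=(p1-p2)/np.linalg.norm(p1-p2);X=np.array([Y[1],-Y[0]])
h=X*(p1@X+46)+Y*(p3@Y+81);print("hole",h,"yaw",np.degrees(np.arctan2(X[1],X[0])))
q=p3-8*Y;movel([*q,99],max_speed=60);movel([*q,138],max_speed=100);movel([*h,138],max_speed=120)
movel([*h,130],max_speed=60);wait(.3)
f0=read_state()["ft_force"]
for z in (112,102,94,89.5):
    g=movel([*h,z],max_speed=15,guard=5);s=read_state();print(z,g,s["eef_pos"],s["ft_force"]-f0,s["time"])
    if g: break
E
```

```text
hole [ 559.21610667 -119.29741948] yaw -8.432480009991425
112 False [ 559.25162911 -119.30990078  112.0883523 ] [-0.36230779  0.78353418  0.01040606] 25.6583
102 False [ 559.24449749 -119.29690352  102.04230144] [-0.33187972  0.27751933  0.58007947] 26.475
94 False [ 559.23255156 -119.30629848   93.99305461] [-0.79552834  0.09392172  0.57733709] 27.1583
89.5 False [ 559.1740273  -119.29646461   89.40572029] [-0.28621544 -0.24804875  0.87863019] 27.6083
```

Clean entry. Seat it gently, then release and check.

```bash
python3 - <<'E'
from h import *
h=[559.216,-119.297]
g=movel([*h,84.5],max_speed=5,guard=4);s=read_state();print(g,s["eef_pos"],s["ft_force"],s["time"])
movel([*h,s["eef_pos"][2]+.2],max_speed=5)
open_gripper();wait(.3);print(read_state()["finger_gap"],read_state()["ft_force"])
movel([*h,190],max_speed=80)
movep([480,0,260],R(-102.5))
wait(.2)
c=camera("top");P=cloud(c);u,v=323,176
Q=P[150:215,280:350].reshape(-1,3);q=np.ascontiguousarray(Q[(Q[:,2]>95)&(Q[:,2]<135)]);print(len(q),q.mean(0),np.percentile(q[:,2],[5,50,95]))
s=camera("side")
a=cv2.resize(c["image"][140:230,270:360],(400,400));b=cv2.resize(s["image"][190:290,225:325],(400,400));cv2.imwrite("pics/end.png",np.hstack([a,b]));print(read_state()["time"])
E
```

```text
True [ 559.2385885 -119.2761564   87.1668909] [-1.10727978  0.34333472  7.1162166 ] 28.1917
85.41898529734536 [-0.62403708  0.57154657 -0.52779833]<stdin>:10: RuntimeWarning: Mean of empty slice.
  ret = um.true_divide(
Traceback (most recent call last):
IndexError: index -1 is out of bounds for axis 0 with size 0
```

The seat height of 87.17 matches the expected 87.2, so the top view was probably blocked by the arm. I'll look from the other cameras.

```bash
python3 - <<'E'
from h import *
s=camera("side");c=camera("top")
for n,k in(("side",cloud(s)),("top",cloud(c)),("wrist",fcloud(camera("wrist")))):
    Q=k.reshape(-1,3);q=Q[(np.abs(Q[:,0]-559)<25)&(np.abs(Q[:,1]+119)<25)&(Q[:,2]>80)&(Q[:,2]<160)]
    print(n,len(q),q.mean(0) if len(q) else 0,q[:,2].max() if len(q) else 0)
b=cv2.resize(s["image"][190:290,225:325],(400,400));a=cv2.resize(c["image"],(533,400));cv2.imwrite("pics/end.png",np.hstack([a[:,133:],b]));print(read_state()["time"],read_state()["eef_pos"])
E
```

```text
side 152 [ 556.96384891 -125.92059374  103.7466744 ] 117.45834830820957
top 0 0 0
wrist 542 [ 559.90453532 -116.02490505  108.98586497] 117.49368846212485
31.9833 [ 4.80050189e+02 -2.80348406e-01  2.59674903e+02]
```

View pics/end.png

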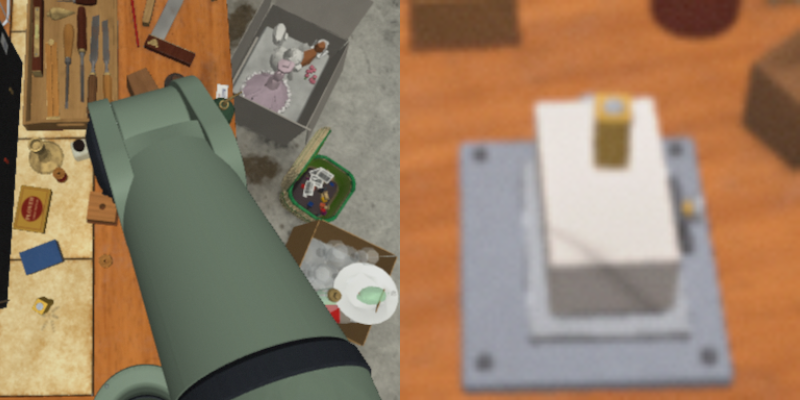

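The side view shows the pin upright with its head flat on the block. Its top is at about 115 mm, as it should be.

```bash
python3 -c "
from workcell import *
print(finish_job())"
```

```text
the job is handed in; nothing more can be done
None
```

I made all three touches, holding each for about 0.6 s at roughly 3–6 N. The pin is now fully home in the block's hole, upright and released, and I handed the job in at about 32 s of robot time; no verdict came back.

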